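# Weigh the pocket-book order on the hand scale

### The arm

A 6-joint arm with a two-finger parallel gripper is mounted at the origin on the work surface. World frame = base frame: x ahead of the robot, y to its left, z up, the work surface at z = 0. Lengths are in m, angles in degrees, forces in N, time in s.
With the tool pointing down it reaches from about 0.35 to 0.875 m from the base axis. Payload 4.2 kg.
Tool frame: the origin (TCP) lies where the fingers leave the gripper's body, on its centre line; the fingertips stand 70 mm ahead of it and the grasp point (between the pads) lies 51 mm ahead of it; z points along the fingers, y is the direction in which the jaws open and shut (so a half turn about z gives the same grasp; the last joint's range is limited). The gripper opens to 87 mm and grips with 3 to 60 N. Pads are 19 mm wide; open, the fingers measure 117 mm over their backs; the gripper's body (75 mm by 190 mm) begins 51 mm behind the grasp point.
Start: joints at [91.994, 22.042, 0.453, 0, -68.411, -14.817], TCP at [0.139, 0.609, 0.292] pointing down, gripper open.
Joint ranges: [-179.83, 179.83], [-69.29, 118.12], [-61.27, 80.66], [-181.25, 117.63], [-171.15, -9.14], [-177.46, 177.46]. Speed limits (degrees/s): [159.86, 159.86, 180, 180, 180, 180].

### API

Orientations are given as a 3x3 rotation matrix whose columns are the frame's x, y, z axes.
In Python, from station import sense, capture, camera_model, finish_job gives the robot as it stands.
- The arm moves only by the shell command python3 -m inch 'ROWS'. ROWS is JSON, a list of rows, each an object with "hand": the closure, from 0 (fully open) to 1 (shut); "slide": the shift along the world's x, y, z in cm, a list of three; "yaw": the turn about the world's z in rad. A call has 1 to 10 rows; each row is the pose to reach, as a shift and turn from the pose commanded when the call began; what a row does not reach only later rows make up. A row lasts 1/8 s, in which the tool goes at most 62.5 mm and 10.7 degrees, less where a joint would pass 70% of its speed; a pose out of reach is approached as far as the arm can. A call with a gripper value outside its range is refused whole. The fingers move at their own pace and stop on an object; the grip force is fixed at half the most. Time passes only in rows, so rows that repeat a pose let the fingers close. It gives the time, the measured TCP pose, the force and the opening at its end, in the units of the state.
- sense(): the state, without advancing time (a new reading comes with each control period).
- capture(name): name is "scene" or "top"; returns the picture (420x560x3 uint8, blue, green, red); there is no depth.
- camera_model(name): a dict with "mtx" (3x3 intrinsics, pixels), "xyz" and "orientation" of the camera in the world. Camera axes: x right, y up, looking along -z (the intrinsics and any distortion apply to the point x, -y, -z); pixel columns grow to the right and rows downward; lengths in m; the calibration is good to about 2 mm. A picture is of the moment at which its call begins. camera_model takes no time and is no camera call.
- finish_job(): hands the job in, once; it reports no verdict.
The state is a dict: "time_s": time; "joints": joint angles; "joint_velocities": joint speeds; "effort": joint torques, N m; "tcp_pos": TCP position; "ee_rot": TCP orientation; "wrist_force": force on the tool from outside, world axes, zero at the start; "moment": the same for the moment, N m; "gripper_width": opening from 0.0 (shut) to 1.0 (fully open).
Only numpy, scipy, OpenCV 4.12 (cv2) and the standard library are available. Lean on these libraries where they do the work, as an engineer would, in place of code of your own. Each camera call takes 0.05 s, during which the arm holds its last target. There are 200 camera calls.

### The job

Pack all the small pocket books lying loose on the bench into the plywood carrier. Then take the spring hand scale off its stand, catch the carrier's bar in its hook and lift the carrier by the scale alone until it hangs well clear of the bench, keeping it hanging for two seconds to take the weight; then set it down, squared up in the middle of the flat dispatch board, unhook it, and hang the scale back in its stand. Leave everything else on the bench where it is.

Things in the scene. Friction and masses are not known exactly. Their poses are not given: they have to be found in the camera images.
- carrier: Loose open plywood carrier, about 0.3 kg empty, 240 mm (its x) x 200 mm (its y), walls 45 mm high, floor 8 mm thick, walls 6 mm (x sides) and 8 mm (y sides) thick. A round carrying bar runs along its y over the middle, held by a 30 mm wide post in the middle of each y side. Origin: centre of the underside; z up.
- bar (a point): Middle of the carrier's carrying bar, 110 mm above the carrier's underside. The bar is a 14 mm round wooden rod along the carrier's y, 184 mm free between its posts; nothing crosses the space under it.
- board: Fixed flat steel-topped dispatch board, 300 mm (its x) x 260 mm (its y), 10 mm high, lying on the bench. Origin: centre of its underside, z up.
- stand: Fixed stand: two prongs 90 mm apart (y = -45, +45 mm), pointing to -x of its frame (roughly towards the robot), each with a 45-degree V notch near its tip, on two rods 200 mm high that stand 75 mm behind the notches (+x), as does the foot: between the prongs it is open to the front and down to the bench. Origin: on the bench under the middle between the notches; z up.
- cradle (a point): Where the middle of the scale's crossbar lies when the scale hangs in the notches: 193 mm above the bench. The prong tips rise so that the crossbar must be lifted at least 12 mm to come out to the front.
- scale: Loose hand spring scale, 0.17 kg, hanging upright in the stand, its x along the stand's x. Origin: middle of its steel crossbar (12 mm round, 132 mm long along its y), which rests in the notches; z up. Above is the black grip block, below the metal housing, 26 x 44 mm, down to 65 mm under the origin, and the sprung hook under that. Reported as None while held.
- grip (a point): Centre of the scale's black grip block, 27 mm above the scale's origin. The block is 22 mm (scale's x) x 46 mm (y) x 46 mm high: take it from above across its 22 mm.
- hook_seat (a point): Centre of the hook's inner floor, 135 mm straight under the scale's origin when unloaded. The hook is a steel channel 50 mm wide (scale's y): back plate at -x, floor 5 mm thick and 28 mm long in x, lip at +x 18 mm high, its outer face 19 mm from the centre; over the lip a gap 35 mm high opens to +x. Lower it on the bar's -x side, move to +x under the bar, lift.
- hook (a joint): Stretch of the scale's spring in m: about 0.001 unloaded (its own weight), growing as the hook is pulled down, stop at 0.045; about 3.3 mm per newton (300 N/m). The loaded carrier stretches it by 14 to 28 mm.
- book0: Small pocket book lying flat, 92 mm (its x) x 48 mm (its y) x 28 mm high, about 0.1 kg, tan cover. Origin: centre of its underside, z up. Two to four such books are present at a start; an absent one reads None.
- book1: Small pocket book lying flat, 92 mm (its x) x 48 mm (its y) x 28 mm high, about 0.1 kg, tan cover. Origin: centre of its underside, z up. Two to four such books are present at a start; an absent one reads None.
- book2: Small pocket book lying flat, 92 mm (its x) x 48 mm (its y) x 28 mm high, about 0.1 kg, tan cover. Origin: centre of its underside, z up. Two to four such books are present at a start; an absent one reads None.
- book3: Small pocket book lying flat, 92 mm (its x) x 48 mm (its y) x 28 mm high, about 0.1 kg, tan cover. Origin: centre of its underside, z up. Two to four such books are present at a start; an absent one reads None.
- paperweight: Bystander: brass paperweight, 56 mm across, 26 mm high, among the pocket books. Origin at the underside.
- mug: Bystander: white mug, 76 mm across, 90 mm high, at the right. Origin at the underside.
- gluejar: Bystander: white jar, 54 mm across, 85 mm high, at the back. Origin at the underside.
- dictionary: Bystander: thick red dictionary lying flat, 190 x 130 x 50 mm, at the back. Origin at the underside.
There are look-alikes about, which are no part of the job. Leave any green look-alike of the book2 alone. Leave any red look-alike of the book3 alone.

How it is judged (in metres and radians):
On the way, in this order (a step that is already met when the one before it is completed fails the run):
1. all pocket books present lie in the carrier (x of book0 in the frame of carrier between -0.112 and 0.112 m and y of book0 in the frame of carrier between -0.09 and 0.09 m and z of book0 in the frame of carrier between 0.002 and 0.07 m and x of book1 in the frame of carrier between -0.112 and 0.112 m and y of book1 in the frame of carrier between -0.09 and 0.09 m and z of book1 in the frame of carrier between 0.002 and 0.07 m and x of book2 in the frame of carrier between -0.112 and 0.112 m and y of book2 in the frame of carrier between -0.09 and 0.09 m and z of book2 in the frame of carrier between 0.002 and 0.07 m and x of book3 in the frame of carrier between -0.112 and 0.112 m and y of book3 in the frame of carrier between -0.09 and 0.09 m and z of book3 in the frame of carrier between 0.002 and 0.07 m), for 0.3 s.
2. the hand scale is off its stand (distance between scale and cradle above 0.06 m), for 0.2 s.
3. the loaded carrier hangs from the scale's hook, clear of the bench and not touched by the fingers, for 1 s (all of step 1 and height (world z) of carrier above 0.02 m and value of joint hook above 0.008 m and contact force between scale and carrier above 1.5 N and contact force between the fingers and carrier below 0.5 N), for 1 s.
4. the carrier stands on the dispatch board, unhooked from the scale (horizontal distance between carrier and board below 0.045 m and z of carrier in the frame of board between 0.006 and 0.016 m and angle between carrier's own z axis and vertical below 0.08 rad and angle between the x axis of carrier and the x axis of board, either way round below 0.26 rad and contact force between scale and carrier below 0.1 N), for 0.3 s.
At the end, for the whole second after the job is handed in: All books present are in the carrier; it stands flat and still on the board, centre within 45 mm and squared within 15 degrees (either way round), free of the scale; the scale hangs at rest in its stand, crossbar within 12 mm of its place, upright within 11 degrees (all of step 1 and all of step 4 and distance between scale and cradle below 0.012 m and angle between scale's own z axis and vertical below 0.2 rad and contact force between scale and stand above 0.5 N and linear speed of carrier below 0.02 m/s and linear speed of scale below 0.03 m/s); the robot touches nothing.
It fails at once if a bystander is moved more than 5 cm (distance of any of paperweight, mug, gluejar, dictionary from where it was at the start of the episode above 0.05 m).
It fails at once if a bystander is tipped over (angle between any of paperweight, mug, gluejar, dictionary's own z axis and vertical above 0.6 rad).
It fails at once if the carrier is lifted by the fingers instead of by the scale (height (world z) of carrier above 0.02 m and contact force between the fingers and carrier above 2 N).
It fails at once if the carrier is tipped steeply (angle between carrier's own z axis and vertical above 0.7 rad).
Of book0, book1, book2, book3 only 2 to 4 are there at a start; the rules pass over those that are not, and their reading is None.
At some moment in a run one of book0, book1, book2, book3 may be knocked a few centimetres aside while the robot is not near it.
It also fails if it takes over 210 s, if anything falls off the work surface, if the arm or the gripper's body presses on something with over 40 N, if the wrist force passes 120 N, or if a joint passes its speed limit or range.

## Working session

There is one attempt and no reset: what is moved stays moved. The work goes in short steps, Python scripts to look and compute and a shell command to move; the robot and the scene stay as the last step left them, time stands still between calls to the robot, and variables do not carry over. Pictures are saved under pics/ and viewed, about 12 in all and at most 16, crops included, and the job is handed in when it is done.

```bash
ls; mkdir -p pics; cat > h.py <<'E'
import numpy as np, cv2
from station import sense, capture, camera_model
def ray(cam,uv):
    m=camera_model(cam);K=np.array(m["mtx"]);R=np.array(m["orientation"])
    d=np.linalg.inv(K)@np.array([uv[0],uv[1],1.0]);d=R@np.array([d[0],-d[1],-d[2]])
    return np.array(m["xyz"]),d
def pt(cam,uv,z):
    o,d=ray(cam,uv);return o+d*(z-o[2])/d[2]
def px(cam,p):
    m=camera_model(cam);K=np.array(m["mtx"]);R=np.array(m["orientation"])
    c=R.T@(np.array(p)-np.array(m["xyz"]));q=K@np.array([c[0],-c[1],-c[2]]);return q[:2]/q[2]
E
python3 - <<'E'
from h import *
for n in("scene","top"):
    cv2.imwrite(f"pics/a_{n}.png",capture(n));m=camera_model(n);print(n,m)
print(sense())
E
```

```text
pics
scene {'mtx': array([[437.30763553,   0.        , 283.02649287],
       [  0.        , 437.30763553, 206.18137886],
       [  0.        ,   0.        ,   1.        ]]), 'xyz': array([ 1.20103903, -0.48946375,  0.89827327]), 'orientation': array([[ 0.5165252 , -0.59511269,  0.61566436],
       [ 0.85603054,  0.34181253, -0.38778332],
       [ 0.02033298,  0.72732735,  0.68598943]])}
top {'mtx': array([[402.41058232,   0.        , 283.4686219 ],
       [  0.        , 402.41058232, 205.31725891],
       [  0.        ,   0.        ,   1.        ]]), 'xyz': array([ 0.33168317, -0.08812191,  1.27220148]), 'orientation': array([[ 0.01116001,  0.98468263, -0.17399878],
       [-0.99982843,  0.00841585, -0.016501  ],
       [-0.0147839 ,  0.17415308,  0.98460761]])}
{'time_s': 0.1, 'joints': array([ 9.19956777e+01,  2.20873797e+01,  3.88357191e-01, -2.39783340e-02,
       -6.84123994e+01, -1.48151015e+01]), 'joint_velocities': array([-0.0125936 , -0.03565722,  0.09962118,  0.11429914, -0.08271421,
       -0.00295313]), 'effort': array([ 5.98023689e-05, -3.91687846e+01,  1.87933946e+01,  4.23183739e+00,
        1.34600539e-02, -7.45065176e-05]), 'tcp_pos': array([0.13858281, 0.60903486, 0.29126666]), 'ee_rot': array([[ 9.75039951e-01, -2.22029257e-01, -3.21188972e-04],
       [-2.22029456e-01, -9.75037995e-01, -1.95701913e-03],
       [ 1.21344051e-04,  1.97948524e-03, -9.99998033e-01]]), 'wrist_force': array([0.27830078, 0.09000445, 0.3965421 ]), 'moment': array([-0.03381237, -0.00292945, -0.02219399]), 'gripper_width': 1.0008280842026385}
```

View pics/a_top.png

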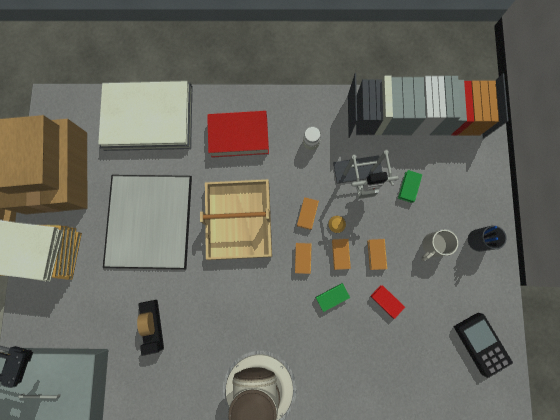

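View pics/a_scene.png

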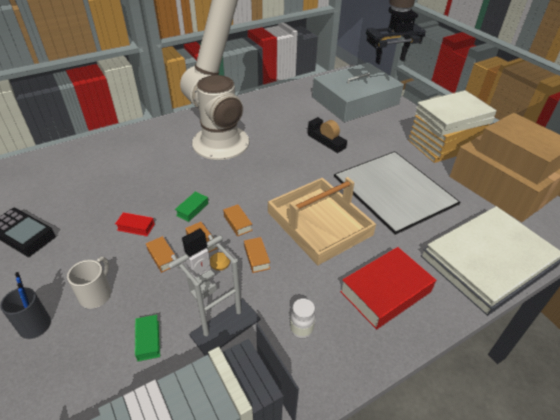

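Top view (x up, −y right): four tan books at about (307,213), (303,258), (341,255), (378,254). The paperweight is at (337,224), carrier (237,219), board (148,222) and stand (375,172). Green and red look-alikes are at (332,297), (410,186) and (387,302). In the scene view the scale's grip is at (195,243).

```bash
cat >> h.py <<'E'
def rect(cam,cnt,z):
    p=np.array([pt(cam,q,z)[:2] for q in cnt.reshape(-1,2)],np.float32)
    (c,s,a)=cv2.minAreaRect(p*1000)
    if s[0]<s[1]: s=s[::-1];a+=90
    a=(a+90)%180-90
    return np.round(np.array(c)/1000,4),np.round(s,1),round(a,1)   # a: long axis angle in world
def books(im):
    h=cv2.cvtColor(im,cv2.COLOR_BGR2HSV)
    m=cv2.inRange(h,(8,120,90),(18,255,255))
    out=[]
    for c in cv2.findContours(m,cv2.RETR_EXTERNAL,cv2.CHAIN_APPROX_NONE)[0]:
        if cv2.contourArea(c)>100: out.append((np.round(c.reshape(-1,2).mean(0)),cv2.contourArea(c),rect("top",c,0.028)))
    return out
E
python3 - <<'E'
from h import *
im=cv2.imread("pics/a_top.png")
for b in books(im): print(b)
h=cv2.cvtColor(im,cv2.COLOR_BGR2HSV)
for p in[(307,213),(303,258),(237,240),(337,224)]: print(p,h[p[1],p[0]])
# carrier wood
m=cv2.inRange(h,(10,50,110),(28,170,255)); m[:, :195]=0;m[:,280:]=0;m[:170]=0;m[270:]=0
m=cv2.morphologyEx(m,cv2.MORPH_OPEN,np.ones((5,5)))
c=max(cv2.findContours(m,0,1)[0],key=cv2.contourArea);print("carrier",rect("top",c,0.045))
for n,z,q in[("carrier rim",.045,[(207,181),(269,180),(271,258),(205,258)]),("board",.01,[(111,176),(190,177),(186,269),(105,267)]),("bar",.117,[(201,215),(270,215)])]:
    print(n,[np.round(pt("top",u,z)[:2],3) for u in q])
for n,s in(("top",(325,130,440,220)),("scene",(150,210,270,350))):
    i=cv2.imread(f"pics/a_{n}.png")[s[1]:s[3],s[0]:s[2]];i=cv2.resize(i,None,fx=4,fy=4,interpolation=2);cv2.imwrite(f"pics/b_{n}.png",i)
a=cv2.imread("pics/b_top.png");b=cv2.imread("pics/b_scene.png");H=max(a.shape[0],b.shape[0]);w=np.zeros((H,a.shape[1]+b.shape[1],3),np.uint8)
w[:a.shape[0],:a.shape[1]]=a;w[:b.shape[0],a.shape[1]:]=b;w=cv2.resize(w,None,fx=.8,fy=.8);print(w.shape,a.shape,b.shape);cv2.imwrite("pics/c.png",w)
E
```

```text
(array([303., 258.]), 416.0, (array([ 0.3883, -0.1275]), array([91.3, 46. ]), -0.0))
(array([377., 254.]), 450.0, (array([ 0.4028, -0.3552]), array([91. , 51.9]), 2.9))
(array([341., 254.]), 441.0, (array([ 0.4021, -0.2448]), array([91. , 49.9]), 3.6))
(array([234., 215.]), 196.0, (array([0.5196, 0.0874]), array([194.8,  14. ]), -87.0))
(array([307., 213.]), 405.0, (array([ 0.5279, -0.1424]), array([93.8, 47.2]), -14.3))
(array([ 61., 181.]), 248.5, (array([0.6334, 0.6436]), array([166.7,  51. ]), -5.1))
(array([ 26., 155.]), 1726.0, (array([0.7253, 0.7877]), array([231.5, 142.5]), 6.3))
(array([485., 101.]), 900.5, (array([ 0.9037, -0.7202]), array([139.5,  78.3]), -0.2))
(307, 213) [ 16 164 162]
(303, 258) [ 16 163 163]
(237, 240) [ 24  87 181]
(337, 224) [ 20 162 168]
carrier (array([0.4993, 0.0658]), array([226.2, 186.4]), 2.7)
carrier rim [array([0.624, 0.173]), array([ 0.629, -0.021]), array([ 0.386, -0.032]), array([0.384, 0.169])]
board [array([0.647, 0.494]), array([0.645, 0.237]), array([0.351, 0.234]), array([0.354, 0.488])]
bar [array([0.505, 0.171]), array([ 0.507, -0.03 ])]
(448, 752, 3) (360, 460, 3) (560, 480, 3)
```

View pics/c.png

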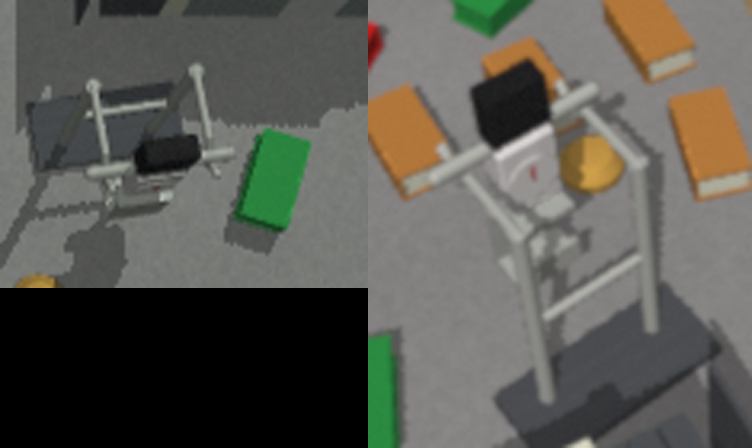

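```bash
python3 - <<'E'
from h import *
L=pt("top",(352.5,183.75),.193);R=pt("top",(397.8,178.1),.193);print("bar",L,R,(L+R)/2,np.linalg.norm(L-R),np.degrees(np.arctan2(L[0]-R[0],-(L[1]-R[1]))))
L=pt("scene",(171.6,265.3),.193);R=pt("scene",(220.6,238.75),.193);print("bar scene",L,R,(L+R)/2,np.linalg.norm(L-R))
print("paperweight",pt("top",(337,224),.02))
E
python3 -m inch '[{"hand":0.3,"slide":[25,-20,0],"yaw":0.223},{"hand":0.3,"slide":[25,-20,0],"yaw":0.223},{"hand":0.3,"slide":[25,-20,0],"yaw":0.223},{"hand":0.3,"slide":[25,-20,0],"yaw":0.223},{"hand":0.3,"slide":[25,-20,0],"yaw":0.223},{"hand":0.3,"slide":[25,-50,0],"yaw":0.223},{"hand":0.3,"slide":[25,-50,0],"yaw":0.223},{"hand":0.3,"slide":[25,-50,0],"yaw":0.223},{"hand":0.3,"slide":[25,-50,0],"yaw":0.223},{"hand":0.3,"slide":[25,-50,0],"yaw":0.223}]'
```

```text
bar [ 0.58408378 -0.25871211  0.193     ] [ 0.60094431 -0.38304034  0.193     ] [ 0.59251405 -0.32087622  0.193     ] 0.125466270410792 -172.27706251197887
bar scene [ 0.60535154 -0.37917713  0.193     ] [ 0.58876493 -0.26154811  0.193     ] [ 0.59705823 -0.32036262  0.193     ] 0.11879268567517585
paperweight [ 0.49505059 -0.23528222  0.02      ]
time_s: 1.35
tcp_pos: [0.388, 0.1072, 0.2921]
ee_rot: [[1.0, -0.001, -0.0], [-0.001, -1.0, 0.0], [-0.0, -0.0, -1.0]]
wrist_force: [1.4, -0.5, 0.6]
gripper_width: 0.701
```

```bash
python3 -m inch '[{"hand":0.3,"slide":[0,-23.6,0],"yaw":0},{"hand":0.3,"slide":[0,-23.6,0],"yaw":0},{"hand":0.3,"slide":[0,-23.6,0],"yaw":0},{"hand":0.3,"slide":[0,-23.6,0],"yaw":0},{"hand":0.3,"slide":[0,-23.6,-15],"yaw":0},{"hand":0.3,"slide":[0,-23.6,-15],"yaw":0},{"hand":0.3,"slide":[0,-23.6,-15],"yaw":0},{"hand":0.3,"slide":[0,-23.6,-15],"yaw":0}]'
python3 - <<'E'
from h import *
im=capture("top");cv2.imwrite("pics/d.png",im)
for b in books(im)[:6]: print(b)
E
```

```text
time_s: 2.35
tcp_pos: [0.3873, -0.1268, 0.1406]
ee_rot: [[1.0, -0.001, -0.006], [-0.001, -1.0, -0.0], [-0.006, 0.0, -1.0]]
wrist_force: [-0.2, 0.2, -0.2]
gripper_width: 0.698
(array([377., 254.]), 451.5, (array([ 0.4027, -0.3552]), array([91.2, 52.2]), 2.6))
(array([343., 252.]), 255.5, (array([ 0.4027, -0.2453]), array([89.9, 49. ]), 3.6))
(array([234., 215.]), 197.0, (array([0.5199, 0.0874]), array([194.7,  14.2]), -87.3))
(array([307., 213.]), 402.0, (array([ 0.5279, -0.142 ]), array([93.7, 46.8]), -14.0))
(array([ 63., 146.]), 141.0, (array([0.7441, 0.6523]), array([152.2,  26.3]), 6.0))
(array([ 21., 154.]), 1491.5, (array([0.726 , 0.7855]), array([232.4, 141.9]), 7.7))
```

View pics/d.png

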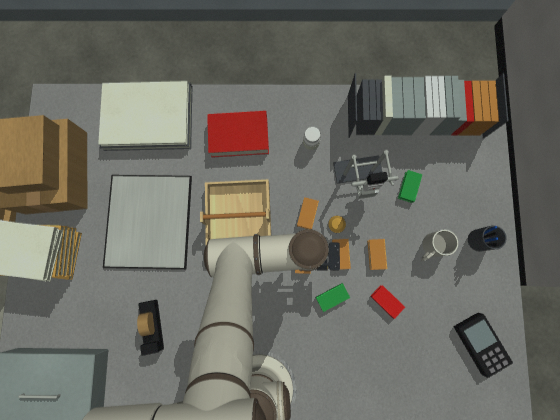

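The arm is above the first book (303,258); the other books are unmoved.

```bash
python3 -m inch '[{"hand":0.3,"slide":[0,0,-6.6],"yaw":0},{"hand":0.3,"slide":[0,0,-6.6],"yaw":0},{"hand":0.3,"slide":[0,0,-6.6],"yaw":0},{"hand":1,"slide":[0,0,-6.6],"yaw":0},{"hand":1,"slide":[0,0,-6.6],"yaw":0},{"hand":1,"slide":[0,0,-6.6],"yaw":0},{"hand":1,"slide":[0,0,-6.6],"yaw":0},{"hand":1,"slide":[0,0,-6.6],"yaw":0}]'
python3 -c "
from station import sense;s=sense();print(s['joints'])"
```

```text
time_s: 3.4
tcp_pos: [0.3899, -0.1266, 0.0782]
ee_rot: [[1.0, -0.001, 0.004], [-0.001, -1.0, 0.0], [0.004, -0.0, -1.0]]
wrist_force: [-0.4, 0.3, 9.8]
gripper_width: 0.552
[ 4.96919049e+00  1.95608259e+01 -4.40891491e+01  4.25843772e-02
 -2.61034441e+01  8.49567178e+01]
```

```bash
python3 -m inch '[{"hand":1,"slide":[0,0,6],"yaw":0},{"hand":1,"slide":[0,0,12],"yaw":0},{"hand":1,"slide":[0,0,14],"yaw":0},{"hand":1,"slide":[3,5,14],"yaw":0.035},{"hand":1,"slide":[5.9,10,14],"yaw":0.035},{"hand":1,"slide":[5.9,15.4,14],"yaw":0.035},{"hand":1,"slide":[5.9,15.4,14],"yaw":0.035},{"hand":1,"slide":[5.9,15.4,14],"yaw":0.035},{"hand":1,"slide":[5.9,15.4,8],"yaw":0.035},{"hand":1,"slide":[5.9,15.4,8],"yaw":0.035}]'
python3 - <<'E'
from h import *
im=capture("scene");cv2.imwrite("pics/e.png",cv2.resize(im[100:350,100:440],None,fx=2,fy=2))
for b in books(capture("top"))[:6]: print(b)
E
```

```text
time_s: 4.65
tcp_pos: [0.4446, 0.0251, 0.1534]
ee_rot: [[0.999, 0.031, -0.01], [0.031, -1.0, -0.004], [-0.01, 0.003, -1.0]]
wrist_force: [0.2, 0.0, -1.4]
gripper_width: 0.55
(array([251., 249.]), 107.0, (array([0.4124, 0.0314]), array([49.7, 21.5]), -89.4))
(array([377., 254.]), 447.0, (array([ 0.4027, -0.3553]), array([91.2, 51.9]), 2.9))
(array([341., 254.]), 440.0, (array([ 0.4021, -0.2448]), array([91.1, 49.9]), 3.6))
(array([307., 213.]), 402.0, (array([ 0.5279, -0.1422]), array([93.8, 46.7]), -14.2))
(array([ 60., 181.]), 232.5, (array([0.6406, 0.6603]), array([173.9,  64. ]), 6.0))
(array([ 19., 156.]), 2138.0, (array([0.7252, 0.7884]), array([230.3, 143.5]), 5.8))
```

View pics/e.png

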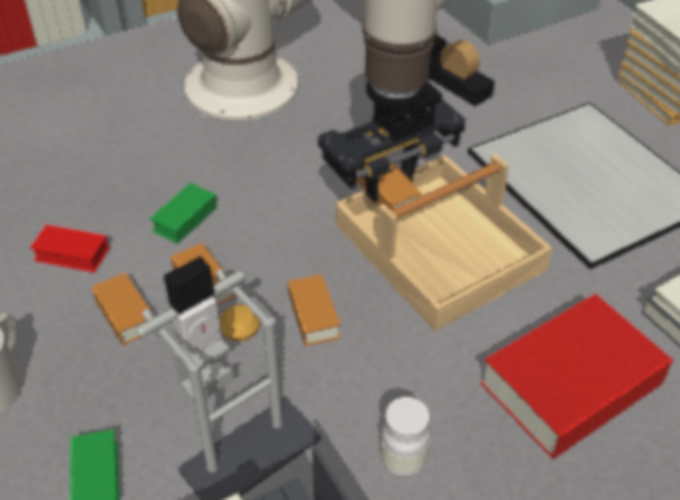

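The book is held above the near-right quarter of the carrier, clear of the bar and posts. Lower and release.

```bash
python3 -m inch '[{"hand":1,"slide":[0.2,0,-4],"yaw":0},{"hand":1,"slide":[0.2,0,-6.6],"yaw":0},{"hand":1,"slide":[0.2,0,-7],"yaw":0},{"hand":1,"slide":[0.2,0,-7],"yaw":0},{"hand":0.37,"slide":[0.2,0,-7],"yaw":0},{"hand":0.37,"slide":[0.2,0,-7],"yaw":0},{"hand":0.37,"slide":[0.2,0,-7],"yaw":0},{"hand":0.37,"slide":[0.2,0,0],"yaw":0},{"hand":0.37,"slide":[0.2,0,6],"yaw":0},{"hand":0.37,"slide":[0.2,0,6],"yaw":0}]'
```

```text
time_s: 6.0
tcp_pos: [0.452, 0.0282, 0.2211]
ee_rot: [[0.999, 0.035, 0.011], [0.035, -0.999, 0.004], [0.011, -0.003, -1.0]]
wrist_force: [0.2, -0.3, -0.3]
gripper_width: 0.633
```

```bash
python3 -m inch '[{"hand":0.3,"slide":[-4.8,-27.2,0],"yaw":0.02},{"hand":0.3,"slide":[-4.8,-27.2,0],"yaw":0.02},{"hand":0.3,"slide":[-4.8,-27.2,0],"yaw":0.02},{"hand":0.3,"slide":[-4.8,-27.2,0],"yaw":0.02},{"hand":0.3,"slide":[-4.8,-27.2,0],"yaw":0.02},{"hand":0.3,"slide":[-4.8,-27.2,-6],"yaw":0.02},{"hand":0.3,"slide":[-4.8,-27.2,-8],"yaw":0.02},{"hand":0.3,"slide":[-4.8,-27.2,-8],"yaw":0.02}]'
python3 - <<'E'
from h import *
im=capture("top");cv2.imwrite("pics/f.png",im)
for b in books(im)[:6]: print(b)
E
```

```text
time_s: 7.0
tcp_pos: [0.4002, -0.2444, 0.1342]
ee_rot: [[0.999, 0.054, -0.006], [0.054, -0.999, 0.001], [-0.005, -0.002, -1.0]]
wrist_force: [0.1, 0.1, -0.1]
gripper_width: 0.7
(array([252., 238.]), 416.0, (array([0.4497, 0.0278]), array([90.6, 46.8]), 1.2))
(array([233., 215.]), 189.0, (array([0.5194, 0.0889]), array([191.7,  14. ]), -86.7))
(array([309., 206.]), 215.0, (array([ 0.5478, -0.1473]), array([52.5, 46.4]), -13.6))
(array([ 62., 166.]), 311.0, (array([0.6774, 0.6576]), array([246.9,  51. ]), 6.0))
(array([ 20., 155.]), 2095.5, (array([0.7251, 0.7876]), array([231.2, 142.4]), 6.3))
(array([485., 101.]), 902.5, (array([ 0.9037, -0.7204]), array([139.2,  78.6]), 0.1))
```

```bash
python3 -m inch '[{"hand":0.3,"slide":[0.1,0,-4],"yaw":0},{"hand":0.3,"slide":[0.1,0,-6],"yaw":0},{"hand":0.3,"slide":[0.1,0,-6],"yaw":0},{"hand":1,"slide":[0.1,0,-6],"yaw":0},{"hand":1,"slide":[0.1,0,-6],"yaw":0},{"hand":1,"slide":[0.1,0,-6],"yaw":0},{"hand":1,"slide":[0.1,0,-6],"yaw":0},{"hand":1,"slide":[0.1,0,0],"yaw":0},{"hand":1,"slide":[0.1,0,6],"yaw":0},{"hand":1,"slide":[0.1,0,9],"yaw":0}]'
python3 - <<'E'
from h import *
for b in books(capture("top"))[:6]: print(b)
E
```

```text
time_s: 8.3
tcp_pos: [0.4034, -0.2448, 0.2298]
ee_rot: [[0.999, 0.054, 0.006], [0.054, -0.999, -0.001], [0.006, 0.002, -1.0]]
wrist_force: [-0.3, -0.0, -1.3]
gripper_width: 0.55
(array([252., 238.]), 367.5, (array([0.4484, 0.0276]), array([93.5, 46.5]), 1.6))
(array([230., 215.]), 172.5, (array([0.5192, 0.0983]), array([172.9,  13.4]), -86.7))
(array([310., 203.]), 111.0, (array([ 0.5594, -0.1501]), array([46.4, 28.7]), 76.4))
(array([ 58., 187.]), 145.5, (array([0.6185, 0.6691]), array([131.6,  86.2]), 6.0))
(array([ 22., 153.]), 1818.0, (array([0.7254, 0.7874]), array([232.8, 142.4]), 6.6))
(array([485., 101.]), 899.5, (array([ 0.9037, -0.7202]), array([139.6,  78.3]), -0.2))
```

```bash
python3 -m inch '[{"hand":1,"slide":[4.2,35.6,0],"yaw":-0.02},{"hand":1,"slide":[4.2,35.6,0],"yaw":-0.02},{"hand":1,"slide":[4.2,35.6,0],"yaw":-0.02},{"hand":1,"slide":[4.2,35.6,0],"yaw":-0.02},{"hand":1,"slide":[4.2,35.6,0],"yaw":-0.02},{"hand":1,"slide":[4.2,35.6,0],"yaw":-0.02},{"hand":1,"slide":[4.2,35.6,0],"yaw":-0.02},{"hand":1,"slide":[4.2,35.6,-6],"yaw":-0.02},{"hand":1,"slide":[4.2,35.6,-8],"yaw":-0.02},{"hand":1,"slide":[4.2,35.6,-8],"yaw":-0.02}]'
python3 -m inch '[{"hand":1,"slide":[0,0,-3],"yaw":0},{"hand":1,"slide":[0,0,-5.6],"yaw":0},{"hand":1,"slide":[0,0,-6],"yaw":0},{"hand":1,"slide":[0,0,-6],"yaw":0},{"hand":0.37,"slide":[0,0,-6],"yaw":0},{"hand":0.37,"slide":[0,0,-6],"yaw":0},{"hand":0.37,"slide":[0,0,-6],"yaw":0},{"hand":0.37,"slide":[0,0,0],"yaw":0},{"hand":0.37,"slide":[0,0,6],"yaw":0},{"hand":0.37,"slide":[0,0,8],"yaw":0}]'
python3 - <<'E'
from h import *
for b in books(capture("top"))[:6]: print(b)
E
```

```text
time_s: 9.6
tcp_pos: [0.4434, 0.11, 0.1448]
ee_rot: [[0.999, 0.033, -0.004], [0.033, -0.999, -0.003], [-0.004, 0.003, -1.0]]
wrist_force: [0.2, -0.4, -0.7]
gripper_width: 0.544
time_s: 10.85
tcp_pos: [0.446, 0.1121, 0.2304]
ee_rot: [[0.999, 0.035, 0.007], [0.035, -0.999, 0.004], [0.007, -0.004, -1.0]]
wrist_force: [0.1, -0.4, -1.3]
gripper_width: 0.631
(array([225., 249.]), 146.5, (array([0.4146, 0.1104]), array([47.2, 33.9]), -89.4))
(array([377., 254.]), 450.5, (array([ 0.4027, -0.3552]), array([91.2, 52. ]), 3.0))
(array([253., 239.]), 348.5, (array([0.4483, 0.0275]), array([93.2, 46.4]), 1.2))
(array([307., 213.]), 401.0, (array([ 0.5279, -0.1422]), array([93.8, 46.7]), -14.2))
(array([ 62., 176.]), 199.5, (array([0.6446, 0.643 ]), array([172. ,  50.7]), -3.0))
(array([ 63., 132.]), 133.5, (array([0.7827, 0.6631]), array([100.9,  39.6]), 6.0))
```

```bash
python3 -m inch '[{"hand":0.3,"slide":[-4.2,-46.6,0],"yaw":0.015},{"hand":0.3,"slide":[-4.2,-46.6,0],"yaw":0.015},{"hand":0.3,"slide":[-4.2,-46.6,0],"yaw":0.015},{"hand":0.3,"slide":[-4.2,-46.6,0],"yaw":0.015},{"hand":0.3,"slide":[-4.2,-46.6,0],"yaw":0.015},{"hand":0.3,"slide":[-4.2,-46.6,0],"yaw":0.015},{"hand":0.3,"slide":[-4.2,-46.6,0],"yaw":0.015},{"hand":0.3,"slide":[-4.2,-46.6,-4],"yaw":0.015},{"hand":0.3,"slide":[-4.2,-46.6,-9],"yaw":0.015},{"hand":0.3,"slide":[-4.2,-46.6,-9],"yaw":0.015}]'
python3 - <<'E'
from h import *
for b in books(capture("top"))[:6]: print(b)
E
python3 -m inch '[{"hand":0.3,"slide":[0,0,-4],"yaw":0},{"hand":0.3,"slide":[0,0,-6],"yaw":0},{"hand":0.3,"slide":[0,0,-6],"yaw":0},{"hand":1,"slide":[0,0,-6],"yaw":0},{"hand":1,"slide":[0,0,-6],"yaw":0},{"hand":1,"slide":[0,0,-6],"yaw":0},{"hand":1,"slide":[0,0,-6],"yaw":0},{"hand":1,"slide":[0,0,0],"yaw":0},{"hand":1,"slide":[0,0,6],"yaw":0},{"hand":1,"slide":[0,0,11],"yaw":0}]'

```

```text
time_s: 12.15
tcp_pos: [0.3997, -0.3537, 0.1322]
ee_rot: [[0.999, 0.047, -0.01], [0.048, -0.999, 0.005], [-0.009, -0.005, -1.0]]
wrist_force: [-0.5, -0.6, 1.3]
gripper_width: 0.699
(array([225., 239.]), 434.5, (array([0.444 , 0.1115]), array([93.5, 46.9]), 1.9))
(array([252., 238.]), 422.5, (array([0.4497, 0.0278]), array([90.6, 46.8]), 1.2))
(array([234., 215.]), 195.0, (array([0.5199, 0.0874]), array([194.8,  14. ]), -87.1))
(array([307., 213.]), 373.5, (array([ 0.5279, -0.142 ]), array([93.7, 46.8]), -14.0))
(array([ 62., 172.]), 280.5, (array([0.6617, 0.6449]), array([219.2,  51.9]), -1.3))
(array([ 21., 156.]), 1987.5, (array([0.7252, 0.7873]), array([231.7, 142.3]), 6.6))
time_s: 13.45
tcp_pos: [0.4025, -0.3545, 0.249]
ee_rot: [[0.999, 0.049, 0.002], [0.049, -0.999, -0.001], [0.002, 0.001, -1.0]]
wrist_force: [0.9, 0.3, -1.2]
gripper_width: 0.549
```

```bash
python3 -m inch '[{"hand":1,"slide":[16.2,47,0],"yaw":-0.015},{"hand":1,"slide":[16.2,47,0],"yaw":-0.015},{"hand":1,"slide":[16.2,47,0],"yaw":-0.015},{"hand":1,"slide":[16.2,47,0],"yaw":-0.015},{"hand":1,"slide":[16.2,47,0],"yaw":-0.015},{"hand":1,"slide":[16.2,47,0],"yaw":-0.015},{"hand":1,"slide":[16.2,47,0],"yaw":-0.015},{"hand":1,"slide":[16.2,47,0],"yaw":-0.015},{"hand":1,"slide":[16.2,47,-3],"yaw":-0.015},{"hand":1,"slide":[16.2,47,-3],"yaw":-0.015}]'
python3 - <<'E'
from h import *
cv2.imwrite("pics/g.png",cv2.resize(capture("scene")[100:350,100:440],None,fx=2,fy=2))
for b in books(capture("top"))[:6]: print(b)
E
```

```text
time_s: 14.7
tcp_pos: [0.5629, 0.1154, 0.2138]
ee_rot: [[0.999, 0.035, -0.006], [0.035, -0.999, -0.002], [-0.006, 0.002, -1.0]]
wrist_force: [0.1, -0.9, -1.2]
gripper_width: 0.548
(array([226., 239.]), 435.5, (array([0.4442, 0.1115]), array([93.9, 46.9]), 1.9))
(array([252., 238.]), 433.5, (array([0.4497, 0.0278]), array([90.6, 46.8]), 1.2))
(array([234., 215.]), 189.5, (array([0.519 , 0.0873]), array([194.9,  14.8]), -86.6))
(array([218., 205.]), 128.5, (array([0.5531, 0.139 ]), array([53.5, 32.8]), 86.1))
(array([307., 213.]), 401.0, (array([ 0.5279, -0.1422]), array([93.8, 46.7]), -14.2))
(array([ 62., 181.]), 220.0, (array([0.6375, 0.6487]), array([160.2,  41.6]), 6.0))
```

View pics/g.png

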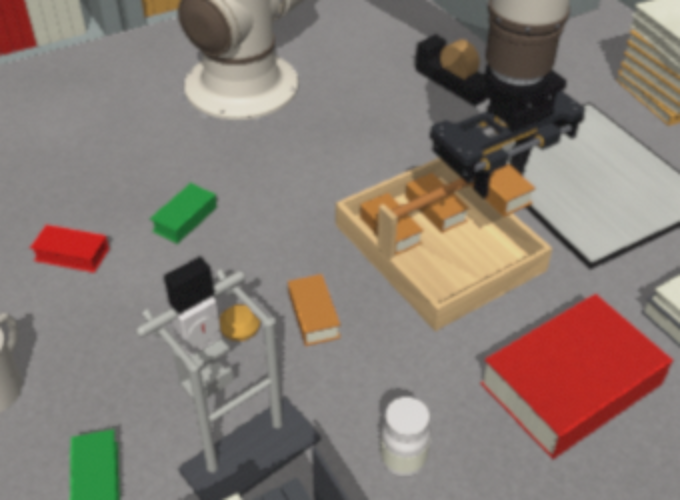

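Two books are down in the near half, and the third is held above the far-left quarter, clear of the bar. Lower it.

```bash
python3 -m inch '[{"hand":1,"slide":[0.2,0,-5],"yaw":0},{"hand":1,"slide":[0.2,0,-9],"yaw":0},{"hand":1,"slide":[0.2,0,-12],"yaw":0},{"hand":1,"slide":[0.2,0,-13],"yaw":0},{"hand":1,"slide":[0.2,0,-13],"yaw":0},{"hand":0.37,"slide":[0.2,0,-13],"yaw":0},{"hand":0.37,"slide":[0.2,0,-13],"yaw":0},{"hand":0.37,"slide":[0.2,0,-13],"yaw":0},{"hand":0.37,"slide":[0.2,0,-7],"yaw":0},{"hand":0.37,"slide":[0.2,0,-1],"yaw":0}]'
python3 - <<'E'
from h import *
for b in books(capture("top"))[:6]: print(b)
E
```

```text
time_s: 16.05
tcp_pos: [0.5665, 0.1153, 0.2072]
ee_rot: [[0.999, 0.034, -0.002], [0.034, -0.999, -0.001], [-0.002, 0.001, -1.0]]
wrist_force: [0.6, -0.5, -0.0]
gripper_width: 0.629
(array([226., 239.]), 435.5, (array([0.444 , 0.1115]), array([93.6, 46.9]), 1.9))
(array([252., 238.]), 436.5, (array([0.4483, 0.0277]), array([93.4, 46.8]), 1.2))
(array([232., 212.]), 412.0, (array([0.5402, 0.0877]), array([194.6,  60.6]), -89.5))
(array([307., 213.]), 403.0, (array([ 0.5279, -0.142 ]), array([93.7, 46.8]), -14.0))
(array([ 62., 165.]), 329.5, (array([0.6931, 0.6642]), array([278.9,  60.8]), 6.0))
(array([ 22., 149.]), 2035.5, (array([0.7254, 0.7873]), array([231.9, 142.1]), 6.6))
```

```bash
python3 -m inch '[{"hand":0.3,"slide":[-3.9,-25.7,0],"yaw":-0.281},{"hand":0.3,"slide":[-3.9,-25.7,0],"yaw":-0.281},{"hand":0.3,"slide":[-3.9,-25.7,0],"yaw":-0.281},{"hand":0.3,"slide":[-3.9,-25.7,0],"yaw":-0.281},{"hand":0.3,"slide":[-3.9,-25.7,0],"yaw":-0.281},{"hand":0.3,"slide":[-3.9,-25.7,0],"yaw":-0.281},{"hand":0.3,"slide":[-3.9,-25.7,-5],"yaw":-0.281},{"hand":0.3,"slide":[-3.9,-25.7,-7],"yaw":-0.281},{"hand":0.3,"slide":[-3.9,-25.7,-7],"yaw":-0.281}]'
python3 - <<'E'
from h import *
im=capture("top")
for b in books(im)[:6]: print(b)
E
python3 -m inch '[{"hand":0.3,"slide":[0.1,0,-4],"yaw":0},{"hand":0.3,"slide":[0.1,0,-6.1],"yaw":0},{"hand":0.3,"slide":[0.1,0,-6.1],"yaw":0},{"hand":1,"slide":[0.1,0,-6.1],"yaw":0},{"hand":1,"slide":[0.1,0,-6.1],"yaw":0},{"hand":1,"slide":[0.1,0,-6.1],"yaw":0},{"hand":1,"slide":[0.1,0,-6.1],"yaw":0},{"hand":1,"slide":[0.1,0,0],"yaw":0},{"hand":1,"slide":[0.1,0,6],"yaw":0},{"hand":1,"slide":[0.1,0,9],"yaw":0}]'

```

```text
time_s: 17.23
tcp_pos: [0.5272, -0.1401, 0.1347]
ee_rot: [[0.97, -0.242, -0.004], [-0.242, -0.97, -0.0], [-0.004, 0.001, -1.0]]
wrist_force: [-0.2, 1.0, 0.5]
gripper_width: 0.699
(array([305., 222.]), 126.5, (array([ 0.4982, -0.1345]), array([46.2, 31.9]), 74.2))
(array([ 61., 186.]), 134.5, (array([0.6162, 0.6577]), array([124.,  64.]), 6.0))
(array([ 22., 153.]), 1725.5, (array([0.7251, 0.7877]), array([231.9, 142.5]), 6.3))
(array([485., 101.]), 899.5, (array([ 0.9037, -0.7202]), array([139.5,  78.3]), -0.2))
time_s: 18.52
tcp_pos: [0.5295, -0.1417, 0.2301]
ee_rot: [[0.97, -0.244, 0.006], [-0.244, -0.97, -0.0], [0.006, -0.001, -1.0]]
wrist_force: [-0.1, -0.6, -2.2]
gripper_width: 0.548
```

```bash
python3 -m inch '[{"hand":1,"slide":[4,17.3,0],"yaw":0.281},{"hand":1,"slide":[4,17.3,0],"yaw":0.281},{"hand":1,"slide":[4,17.3,0],"yaw":0.281},{"hand":1,"slide":[4,17.3,0],"yaw":0.281},{"hand":1,"slide":[4,17.3,0],"yaw":0.281},{"hand":1,"slide":[4,17.3,-5],"yaw":0.281},{"hand":1,"slide":[4,17.3,-7],"yaw":0.281},{"hand":1,"slide":[4,17.3,-7],"yaw":0.281}]'
python3 -m inch '[{"hand":1,"slide":[0,0,-4],"yaw":0},{"hand":1,"slide":[0,0,-6.5],"yaw":0},{"hand":1,"slide":[0,0,-7],"yaw":0},{"hand":1,"slide":[0,0,-7],"yaw":0},{"hand":0.37,"slide":[0,0,-7],"yaw":0},{"hand":0.37,"slide":[0,0,-7],"yaw":0},{"hand":0.37,"slide":[0,0,-7],"yaw":0},{"hand":0.37,"slide":[0,0,-1],"yaw":0},{"hand":0.37,"slide":[0,0,5],"yaw":0},{"hand":0.37,"slide":[0,0,11],"yaw":0}]'
```

```text
time_s: 19.52
tcp_pos: [0.5673, 0.0297, 0.1546]
ee_rot: [[0.999, 0.032, -0.004], [0.032, -0.999, -0.001], [-0.004, 0.001, -1.0]]
wrist_force: [-0.2, 1.0, -1.2]
gripper_width: 0.545
time_s: 20.78
tcp_pos: [0.5684, 0.0313, 0.2684]
ee_rot: [[0.999, 0.034, 0.0], [0.034, -0.999, 0.0], [0.0, 0.0, -1.0]]
wrist_force: [0.8, 0.1, -1.2]
gripper_width: 0.634
```

```bash
python3 -m inch '[{"hand":0.4,"slide":[0,0,6.5],"yaw":0},{"hand":0.4,"slide":[2.6,-35.1,6.5],"yaw":-1.47},{"hand":0.4,"slide":[2.6,-35.1,6.5],"yaw":-1.47},{"hand":0.4,"slide":[2.6,-35.1,6.5],"yaw":-1.47},{"hand":0.4,"slide":[2.6,-35.1,6.5],"yaw":-1.47},{"hand":0.4,"slide":[2.6,-35.1,6.5],"yaw":-1.47},{"hand":0.4,"slide":[2.6,-35.1,6.5],"yaw":-1.47},{"hand":0.4,"slide":[2.6,-35.1,6.5],"yaw":-1.47},{"hand":0.4,"slide":[2.6,-35.1,6.5],"yaw":-1.47},{"hand":0.4,"slide":[2.6,-35.1,6.5],"yaw":-1.47}]'
python3 - <<'E'
from h import *
im=capture("top");cv2.imwrite("pics/i.png",im)
for b in books(im)[:6]: print(b)
im2=capture("scene");cv2.imwrite("pics/i2.png",cv2.resize(im2[100:350,100:440],None,fx=2,fy=2))
E
```

```text
time_s: 22.02
tcp_pos: [0.5945, -0.3197, 0.3312]
ee_rot: [[0.136, -0.991, -0.0], [-0.991, -0.136, 0.0], [-0.0, 0.0, -1.0]]
wrist_force: [0.4, -0.6, 0.6]
gripper_width: 0.603
(array([234., 215.]), 1939.5, (array([0.5126, 0.0857]), array([219.9, 193.5]), 13.5))
(array([ 61., 189.]), 162.5, (array([0.612, 0.654]), array([115.7,  57.4]), 6.0))
(array([ 20., 152.]), 1283.5, (array([0.7251, 0.7872]), array([231.4, 142. ]), 6.6))
(array([485., 101.]), 888.0, (array([ 0.904 , -0.7201]), array([139.1,  78.2]), -0.3))
```

View pics/i2.png

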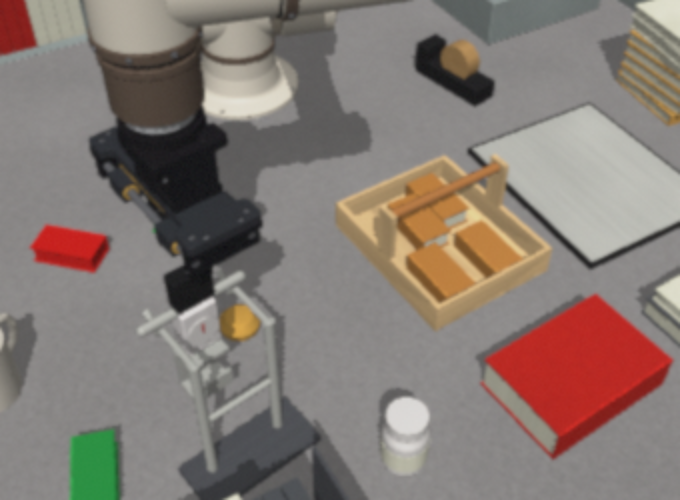

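All four books lie in the carrier's quarters (crop (400–520, 190–290)), and the gripper stands over the black grip with jaws fore–aft. Lower and take the scale.

```bash
python3 -m inch '[{"hand":0.4,"slide":[0,0,-3],"yaw":0},{"hand":0.4,"slide":[0,0,-5.6],"yaw":0},{"hand":0.4,"slide":[0,0,-5.6],"yaw":0},{"hand":0.4,"slide":[0,0,-5.6],"yaw":0},{"hand":1,"slide":[0,0,-5.6],"yaw":0},{"hand":1,"slide":[0,0,-5.6],"yaw":0},{"hand":1,"slide":[0,0,-5.6],"yaw":0},{"hand":1,"slide":[0,0,-5.6],"yaw":0},{"hand":1,"slide":[0,0,-5.6],"yaw":0},{"hand":1,"slide":[0,0,-5.6],"yaw":0}]'
```

```text
time_s: 23.38
tcp_pos: [0.5937, -0.3198, 0.2756]
ee_rot: [[0.134, -0.991, -0.002], [-0.991, -0.134, 0.0], [-0.0, 0.002, -1.0]]
wrist_force: [-5.6, -0.4, 5.6]
gripper_width: 0.246
```

```bash
python3 -m inch '[{"hand":1,"slide":[0,0,1.5],"yaw":0},{"hand":1,"slide":[0,0,3],"yaw":0},{"hand":1,"slide":[0,0,4.5],"yaw":0},{"hand":1,"slide":[0,0,5.5],"yaw":0},{"hand":1,"slide":[-3,-0.4,5.5],"yaw":0},{"hand":1,"slide":[-6,-0.8,5.5],"yaw":0},{"hand":1,"slide":[-10,-1.4,5.5],"yaw":0},{"hand":1,"slide":[-14,-1.9,8],"yaw":0},{"hand":1,"slide":[-18,-2.4,10],"yaw":0},{"hand":1,"slide":[-18,-2.4,10],"yaw":0}]'
python3 - <<'E'
from h import *
im=capture("top");cv2.imwrite("pics/j.png",im)
im2=capture("scene");cv2.imwrite("pics/j2.png",im2)
a=cv2.resize(im[160:280,190:290],None,fx=4,fy=4,interpolation=2);b=cv2.resize(im2[60:300,80:240],None,fx=2,fy=2,interpolation=2)
cv2.imwrite("pics/jj.png",np.hstack([a,b]))
E
```

```text
time_s: 24.62
tcp_pos: [0.413, -0.3441, 0.3786]
ee_rot: [[0.133, -0.991, 0.005], [-0.991, -0.133, -0.003], [0.003, -0.005, -1.0]]
wrist_force: [0.5, 0.8, -2.3]
gripper_width: 0.251
```

View pics/jj.png

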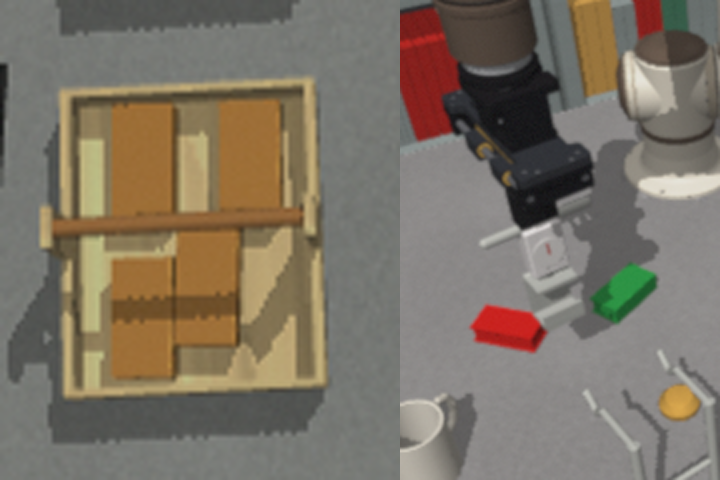

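The carrier holds all four books; one near book has shifted left against its neighbour but is still inside. Rim corners in the crop are at (60,92), (313,80), (325,383), (65,395). The scale is held upright and free of the stand.

```bash
python3 - <<'E'
from h import *
f=lambda x,y:(190+x/4,160+y/4)
P=np.array([pt("top",f(*q),.045)[:2] for q in[(60,92),(313,80),(325,383),(65,395)]]);print(np.round(P,3),P.mean(0))
for a,b in((3,0),(2,1)): d=P[a]-P[b];print(np.degrees(np.arctan2(-d[1],-d[0])))
for a,b in((0,1),(3,2)): d=P[a]-P[b];print(np.degrees(np.arctan2(-d[0],d[1])))
B=[pt("top",f(*q),.117-.007)[:2] for q in[(55,226),(303,214)]];print("bar",B,(B[0]+B[1])/2)
for n,q in dict(fl=(143,160),fr=(250,157),nl=(143,318),nr=(207,287)).items(): print(n,pt("top",f(*q),.036)[:2])
im=cv2.imread("pics/j2.png")
E
```

```text
[[ 0.618  0.179]
 [ 0.629 -0.019]
 [ 0.393 -0.032]
 [ 0.382  0.165]] [0.50528373 0.07329904]
3.5132346470118336
3.2260921639244082
3.222165928276828
3.2214445573367176
bar [array([0.50182703, 0.16438367]), array([ 0.5123215 , -0.01709093])] [0.50707426 0.07364637]
fl [0.56551955 0.11369353]
fr [0.56861064 0.02981161]
nl [0.44170053 0.10921018]
nr [0.46613066 0.06054603]
```

```bash
python3 -m inch '[{"hand":1,"slide":[0,5,0],"yaw":-0.078},{"hand":1,"slide":[2,10,0],"yaw":-0.078},{"hand":1,"slide":[4,15,0],"yaw":-0.078},{"hand":1,"slide":[5.5,20,0],"yaw":-0.078},{"hand":1,"slide":[5.5,25,0],"yaw":-0.078},{"hand":1,"slide":[5.5,30,0],"yaw":-0.078},{"hand":1,"slide":[5.5,35,0],"yaw":-0.078},{"hand":1,"slide":[5.5,40,0],"yaw":-0.078},{"hand":1,"slide":[5.5,42.1,0],"yaw":-0.078},{"hand":1,"slide":[5.5,42.1,0],"yaw":-0.078}]'
python3 -m inch '[{"hand":1,"slide":[0,0,-2],"yaw":0},{"hand":1,"slide":[0,0,-4],"yaw":0},{"hand":1,"slide":[0,0,-6],"yaw":0},{"hand":1,"slide":[0,0,-8],"yaw":0},{"hand":1,"slide":[0,0,-8.3],"yaw":0},{"hand":1,"slide":[0,0,-8.3],"yaw":0},{"hand":1,"slide":[0,0,-8.3],"yaw":0}]'
python3 - <<'E'
from h import *
im2=capture("scene");cv2.imwrite("pics/k2.png",im2)
cv2.imwrite("pics/kk.png",cv2.resize(im2[100:270,240:400],None,fx=3.5,fy=3.5,interpolation=2))
E
```

```text
time_s: 25.98
tcp_pos: [0.47, 0.0796, 0.3741]
ee_rot: [[0.061, -0.998, -0.002], [-0.998, -0.061, -0.001], [0.001, 0.002, -1.0]]
wrist_force: [0.0, -0.2, -1.1]
gripper_width: 0.251
time_s: 26.85
tcp_pos: [0.4702, 0.0775, 0.2931]
ee_rot: [[0.057, -0.998, 0.002], [-0.998, -0.057, 0.001], [-0.0, -0.002, -1.0]]
wrist_force: [0.0, -0.1, -1.6]
gripper_width: 0.251
```

View pics/kk.png

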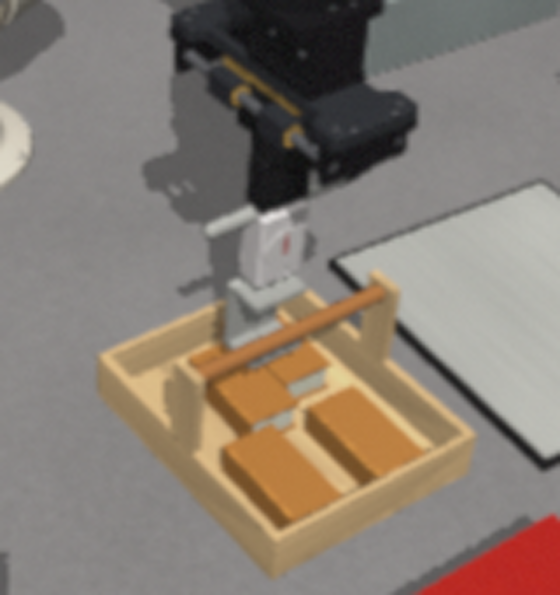

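The hook hangs on the near side of the bar, its lip just below bar height (crop (250,320)). Slide it under and lift.

```bash
python3 -m inch '[{"hand":1,"slide":[1.2,0.1,0],"yaw":0},{"hand":1,"slide":[2.4,0.1,0],"yaw":0},{"hand":1,"slide":[3.6,0.2,0],"yaw":0},{"hand":1,"slide":[3.6,0.2,0],"yaw":0},{"hand":1,"slide":[3.6,0.2,0],"yaw":0},{"hand":1,"slide":[3.6,0.2,1],"yaw":0},{"hand":1,"slide":[3.6,0.2,2],"yaw":0},{"hand":1,"slide":[3.6,0.2,3],"yaw":0},{"hand":1,"slide":[3.6,0.2,3.5],"yaw":0},{"hand":1,"slide":[3.6,0.2,3.5],"yaw":0}]'
python3 -m inch '[{"hand":1,"slide":[0,0,0.7],"yaw":0},{"hand":1,"slide":[0,0,1.4],"yaw":0},{"hand":1,"slide":[0,0,2.1],"yaw":0},{"hand":1,"slide":[0,0,2.8],"yaw":0},{"hand":1,"slide":[0,0,3.4],"yaw":0},{"hand":1,"slide":[0,0,4],"yaw":0},{"hand":1,"slide":[0,0,4.6],"yaw":0},{"hand":1,"slide":[0,0,5],"yaw":0},{"hand":1,"slide":[0,0,5],"yaw":0},{"hand":1,"slide":[0,0,5],"yaw":0}]'
python3 - <<'E'
from h import *
im2=capture("scene");cv2.imwrite("pics/l2.png",im2)
cv2.imwrite("pics/ll.png",cv2.resize(im2[100:270,240:400],None,fx=3.5,fy=3.5,interpolation=2))
E
```

```text
time_s: 28.15
tcp_pos: [0.5057, 0.0795, 0.3274]
ee_rot: [[0.057, -0.998, 0.001], [-0.998, -0.057, 0.0], [-0.0, -0.001, -1.0]]
wrist_force: [0.6, -0.0, -3.8]
gripper_width: 0.25
time_s: 29.4
tcp_pos: [0.5055, 0.0794, 0.377]
ee_rot: [[0.057, -0.998, -0.001], [-0.998, -0.057, -0.0], [-0.0, 0.001, -1.0]]
wrist_force: [-0.0, -0.5, -8.3]
gripper_width: 0.252
```

View pics/ll.png

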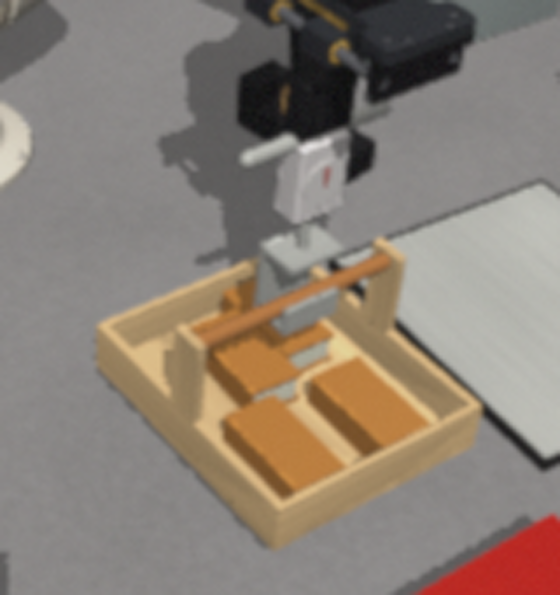

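The carrier hangs from the hook, roughly level and already a little off the bench. Lift further and hold.

```bash
python3 -m inch '[{"hand":1,"slide":[0,0,0.7],"yaw":0},{"hand":1,"slide":[0,0,1.4],"yaw":0},{"hand":1,"slide":[0,0,2.1],"yaw":0},{"hand":1,"slide":[0,0,2.8],"yaw":0},{"hand":1,"slide":[0,0,3.5],"yaw":0},{"hand":1,"slide":[0,0,4.2],"yaw":0},{"hand":1,"slide":[0,0,4.9],"yaw":0},{"hand":1,"slide":[0,0,5.5],"yaw":0},{"hand":1,"slide":[0,0,6],"yaw":0},{"hand":1,"slide":[0,0,6],"yaw":0}]'
for i in 1 2; do python3 -m inch '[{"hand":1,"slide":[0,0,0],"yaw":0},{"hand":1,"slide":[0,0,0],"yaw":0},{"hand":1,"slide":[0,0,0],"yaw":0},{"hand":1,"slide":[0,0,0],"yaw":0},{"hand":1,"slide":[0,0,0],"yaw":0},{"hand":1,"slide":[0,0,0],"yaw":0},{"hand":1,"slide":[0,0,0],"yaw":0},{"hand":1,"slide":[0,0,0],"yaw":0},{"hand":1,"slide":[0,0,0],"yaw":0},{"hand":1,"slide":[0,0,0],"yaw":0}]'; done
python3 - <<'E'
from h import *
im2=capture("scene");cv2.imwrite("pics/m2.png",im2);im=capture("top");cv2.imwrite("pics/m.png",im)
cv2.imwrite("pics/mm.png",np.hstack([cv2.resize(im2[80:270,240:400],None,fx=2.5,fy=2.5,interpolation=2),cv2.resize(im[140:330,150:290],None,fx=2.5,fy=2.5,interpolation=2)]))
E
```

```text
time_s: 30.7
tcp_pos: [0.5058, 0.0794, 0.4378]
ee_rot: [[0.057, -0.998, 0.001], [-0.998, -0.057, 0.0], [-0.0, -0.001, -1.0]]
wrist_force: [-0.2, 0.5, -8.0]
gripper_width: 0.251
time_s: 31.95
tcp_pos: [0.5057, 0.0794, 0.4372]
ee_rot: [[0.057, -0.998, -0.0], [-0.998, -0.057, -0.0], [0.0, 0.0, -1.0]]
wrist_force: [-0.1, -0.8, -7.2]
gripper_width: 0.251
time_s: 33.2
tcp_pos: [0.5057, 0.0794, 0.4373]
ee_rot: [[0.057, -0.998, 0.0], [-0.998, -0.057, 0.0], [-0.0, -0.0, -1.0]]
wrist_force: [0.8, -0.4, -7.5]
gripper_width: 0.243
```

View pics/mm.png

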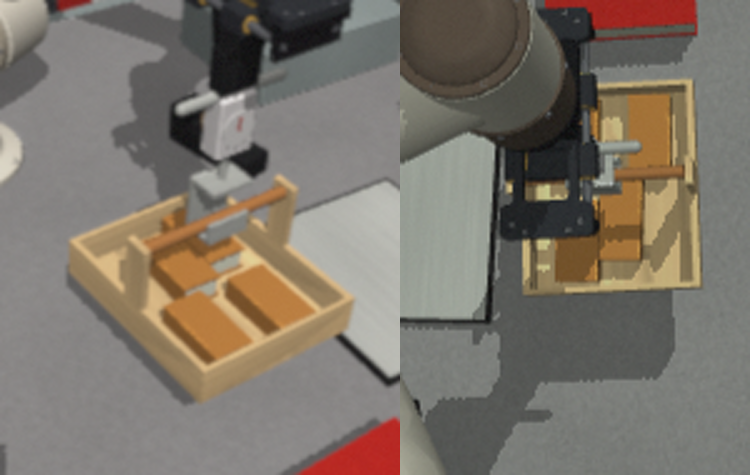

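It hangs well clear of the bench, level, and was held for more than 2.5 s (about −7.5 N on the wrist). Carry it gently to the board.

```bash
python3 -m inch '[{"hand":1,"slide":[0,0.4,0],"yaw":0},{"hand":1,"slide":[0,1.2,0],"yaw":0},{"hand":1,"slide":[0,2.4,0],"yaw":0},{"hand":1,"slide":[0,4,0],"yaw":-0.01},{"hand":1,"slide":[0,5.7,0],"yaw":-0.01},{"hand":1,"slide":[0,7.4,0],"yaw":-0.02},{"hand":1,"slide":[-0.3,9.1,0],"yaw":-0.02},{"hand":1,"slide":[-0.3,10.8,0],"yaw":-0.03},{"hand":1,"slide":[-0.6,12.5,0],"yaw":-0.035},{"hand":1,"slide":[-0.6,14.2,0],"yaw":-0.035}]' >/dev/null
python3 -m inch '[{"hand":1,"slide":[0,1.7,0],"yaw":0},{"hand":1,"slide":[0,3.4,0],"yaw":0},{"hand":1,"slide":[0,5.1,0],"yaw":0},{"hand":1,"slide":[0,6.8,0],"yaw":0},{"hand":1,"slide":[0,8.5,0],"yaw":0},{"hand":1,"slide":[0,10.2,0],"yaw":0},{"hand":1,"slide":[0,11.8,0],"yaw":0},{"hand":1,"slide":[0,13.2,0],"yaw":0},{"hand":1,"slide":[0,14.2,0],"yaw":0},{"hand":1,"slide":[0,14.7,0],"yaw":0}]'
python3 -m inch '[{"hand":1,"slide":[0,0,0],"yaw":0},{"hand":1,"slide":[0,0,0],"yaw":0},{"hand":1,"slide":[0,0,0],"yaw":0},{"hand":1,"slide":[0,0,0],"yaw":0},{"hand":1,"slide":[0,0,-1],"yaw":0},{"hand":1,"slide":[0,0,-2],"yaw":0},{"hand":1,"slide":[0,0,-3],"yaw":0},{"hand":1,"slide":[0,0,-4],"yaw":0},{"hand":1,"slide":[0,0,-5],"yaw":0},{"hand":1,"slide":[0,0,-5],"yaw":0}]'
python3 - <<'E'
from h import *
im2=capture("scene");cv2.imwrite("pics/n2.png",im2);im=capture("top");cv2.imwrite("pics/n.png",im)
cv2.imwrite("pics/nn.png",np.hstack([cv2.resize(im2[60:250,300:480],None,fx=2.2,fy=2.2,interpolation=2),cv2.resize(im[140:330,70:230],None,fx=2.2,fy=2.2,interpolation=2)]))
E
```

```text
time_s: 35.8
tcp_pos: [0.4997, 0.3691, 0.4371]
ee_rot: [[0.022, -1.0, -0.0], [-1.0, -0.022, -0.0], [0.0, 0.0, -1.0]]
wrist_force: [0.4, -0.2, -9.0]
gripper_width: 0.25
time_s: 37.05
tcp_pos: [0.4993, 0.3682, 0.3858]
ee_rot: [[0.022, -1.0, -0.002], [-1.0, -0.022, -0.002], [0.002, 0.002, -1.0]]
wrist_force: [-0.7, -0.3, -8.5]
gripper_width: 0.253
```

View pics/nn.png

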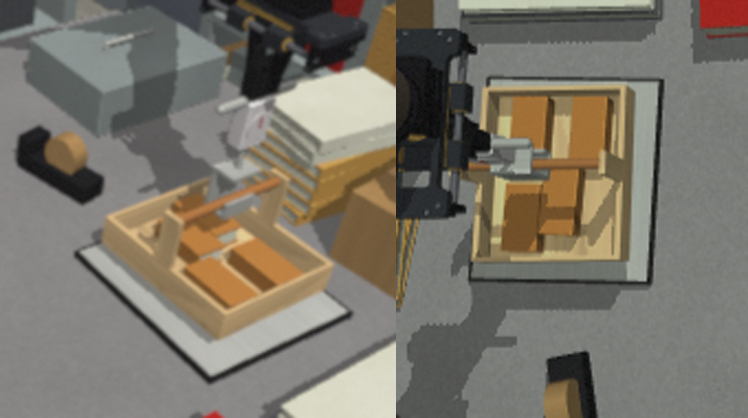

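The carrier hangs just above the board. In the top crop the rim corners are (484,88), (633,87), (628,260), (473,260). Check its centre against the board.

```bash
python3 - <<'E'
from h import *
f=lambda x,y:((x-396)/2.2+70,y/2.2+140)
for z in(.08,.09):
  P=np.array([pt("top",f(*q),z)[:2] for q in[(484,88),(633,87),(628,260),(473,260)]]);print(P.mean(0),np.degrees(np.arctan2(*(P[1]-P[2])[::-1])),np.round(P,3).tolist())
Q=np.array([pt("top",f(*q),.01)[:2] for q in[(487,78),(663,80),(651,283),(470,280)]]);print(Q.mean(0),Q)
E
```

```text
[0.4990651  0.35683636] 1.653592605442394 [[0.617, 0.464], [0.62, 0.256], [0.381, 0.249], [0.379, 0.458]]
[0.49766113 0.35310412] 1.6535926054423815 [[0.614, 0.459], [0.617, 0.253], [0.381, 0.246], [0.379, 0.454]]
[0.50039499 0.36305763] [[0.64848671 0.49336831]
 [0.64738918 0.23234987]
 [0.35215255 0.23427047]
 [0.35355152 0.49224186]]
```

```bash
python3 -m inch '[{"hand":1,"slide":[0,0.4,-0.3],"yaw":0},{"hand":1,"slide":[0,0.7,-1],"yaw":0},{"hand":1,"slide":[0,0.7,-1.7],"yaw":0},{"hand":1,"slide":[0,0.7,-2.4],"yaw":0},{"hand":1,"slide":[0,0.7,-3],"yaw":0},{"hand":1,"slide":[0,0.7,-3.6],"yaw":0},{"hand":1,"slide":[0,0.7,-4.2],"yaw":0},{"hand":1,"slide":[0,0.7,-4.8],"yaw":0},{"hand":1,"slide":[0,0.7,-5.4],"yaw":0},{"hand":1,"slide":[0,0.7,-6],"yaw":0}]'
python3 -m inch '[{"hand":1,"slide":[0,0,-0.6],"yaw":0},{"hand":1,"slide":[0,0,-1.2],"yaw":0},{"hand":1,"slide":[0,0,-1.8],"yaw":0},{"hand":1,"slide":[0,0,-2.3],"yaw":0},{"hand":1,"slide":[0,0,-2.3],"yaw":0},{"hand":1,"slide":[0,0,-2.3],"yaw":0}]'
python3 - <<'E'
from h import *
im2=capture("scene");cv2.imwrite("pics/o2.png",im2)
cv2.imwrite("pics/oo.png",cv2.resize(im2[80:220,320:480],None,fx=4,fy=4,interpolation=2))
E
```

```text
time_s: 38.4
tcp_pos: [0.5004, 0.376, 0.3285]
ee_rot: [[0.022, -1.0, 0.003], [-1.0, -0.022, 0.003], [-0.003, -0.003, -1.0]]
wrist_force: [-0.4, -0.1, -1.4]
gripper_width: 0.248
time_s: 39.15
tcp_pos: [0.4998, 0.3755, 0.3045]
ee_rot: [[0.022, -1.0, 0.0], [-1.0, -0.022, 0.0], [-0.0, -0.0, -1.0]]
wrist_force: [0.4, -0.1, -2.3]
gripper_width: 0.249
```

View pics/oo.png

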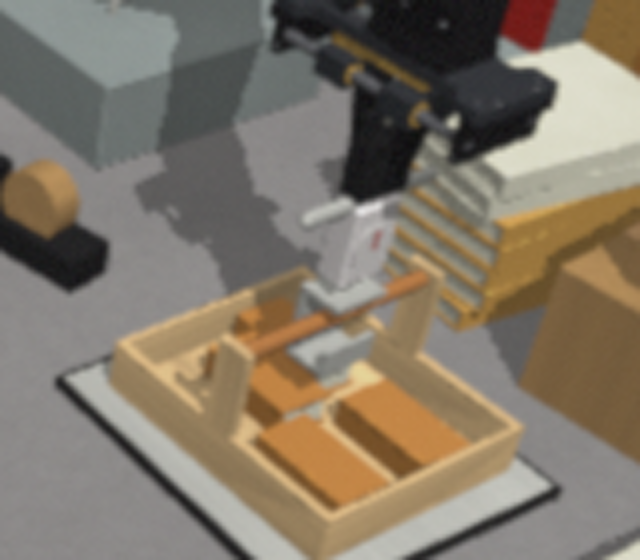

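The carrier stands flat on the board, and the hook lip sits below the bar with a visible gap. Draw the hook back, raise it, and return to the stand.

```bash
python3 -m inch '[{"hand":1,"slide":[-1.5,0,0],"yaw":0},{"hand":1,"slide":[-3,0,0],"yaw":0},{"hand":1,"slide":[-4.5,0,0],"yaw":0},{"hand":1,"slide":[-4.5,0,0],"yaw":0},{"hand":1,"slide":[-4.5,0,2],"yaw":0},{"hand":1,"slide":[-4.5,0,4],"yaw":0},{"hand":1,"slide":[-4.5,0,6],"yaw":0},{"hand":1,"slide":[-4.5,0,8],"yaw":0},{"hand":1,"slide":[-4.5,0,9],"yaw":0},{"hand":1,"slide":[-4.5,0,9],"yaw":0}]'
python3 -m inch '[{"hand":1,"slide":[0,-2,0],"yaw":0},{"hand":1,"slide":[0,-6,0],"yaw":0},{"hand":1,"slide":[0,-10,0],"yaw":0},{"hand":1,"slide":[0,-14,0],"yaw":0},{"hand":1,"slide":[0,-18,0],"yaw":0},{"hand":1,"slide":[0,-22,0],"yaw":0},{"hand":1,"slide":[-2,-26,0],"yaw":0.05},{"hand":1,"slide":[-2,-30,0],"yaw":0.05},{"hand":1,"slide":[-4,-34,0],"yaw":0.113},{"hand":1,"slide":[-4,-38,0],"yaw":0.113}]'
python3 -m inch '[{"hand":1,"slide":[0,-4,0],"yaw":0},{"hand":1,"slide":[0,-8,0],"yaw":0},{"hand":1,"slide":[0,-12,0],"yaw":0},{"hand":1,"slide":[0,-16,0],"yaw":0},{"hand":1,"slide":[0,-20,0],"yaw":0},{"hand":1,"slide":[0,-24,0],"yaw":0},{"hand":1,"slide":[0,-28,0],"yaw":0},{"hand":1,"slide":[0,-32,-1],"yaw":0},{"hand":1,"slide":[0,-33.9,-1.9],"yaw":0},{"hand":1,"slide":[0,-33.9,-1.9],"yaw":0}]'
python3 - <<'E'
from h import *
im2=capture("scene");cv2.imwrite("pics/p2.png",im2);im=capture("top");cv2.imwrite("pics/p.png",im)
cv2.imwrite("pics/pp.png",np.hstack([cv2.resize(im2[80:350,100:300],None,fx=2,fy=2,interpolation=2),cv2.resize(im[140:320,70:230],None,fx=2,fy=3,interpolation=2)]))
E
```

```text
time_s: 40.45
tcp_pos: [0.4548, 0.3755, 0.3947]
ee_rot: [[0.022, -1.0, 0.001], [-1.0, -0.022, 0.001], [-0.001, -0.001, -1.0]]
wrist_force: [0.4, 0.3, -0.9]
gripper_width: 0.25
time_s: 41.7
tcp_pos: [0.4125, -0.0067, 0.3938]
ee_rot: [[0.135, -0.991, -0.001], [-0.991, -0.135, 0.0], [-0.0, 0.001, -1.0]]
wrist_force: [1.1, 0.2, -0.8]
gripper_width: 0.251
time_s: 42.95
tcp_pos: [0.4136, -0.3442, 0.3733]
ee_rot: [[0.132, -0.991, -0.004], [-0.991, -0.132, 0.002], [-0.002, 0.003, -1.0]]
wrist_force: [-0.4, 0.0, -1.9]
gripper_width: 0.251
```

View pics/pp.png

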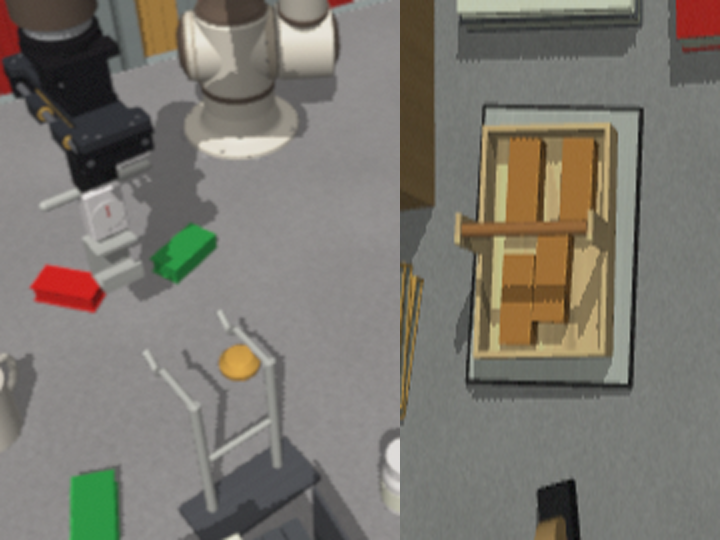

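The carrier with its four books stands on the board, unhooked. The scale is held upright in front of the empty stand, with the prongs visible at (150,360)–(270,360). This is picture 14.

```bash
python3 - <<'E'
from h import *
f=lambda x,y:((x-400)/2+70,y/3+140)
P=np.array([pt("top",f(*q),.055)[:2] for q in[(484,126),(612,126),(609,355),(477,355)]]);print(P.mean(0),np.degrees(np.arctan2(*(P[1]-P[2])[::-1])))
E
python3 -m inch '[{"hand":1,"slide":[3,0.4,-1],"yaw":0},{"hand":1,"slide":[6,0.8,-3],"yaw":0},{"hand":1,"slide":[9,1.2,-4.5],"yaw":0},{"hand":1,"slide":[12,1.6,-4.5],"yaw":0},{"hand":1,"slide":[15,2,-4.5],"yaw":0},{"hand":1,"slide":[18,2.4,-4.5],"yaw":0},{"hand":1,"slide":[18,2.4,-4.5],"yaw":0},{"hand":1,"slide":[18,2.4,-6],"yaw":0},{"hand":1,"slide":[18,2.4,-7.5],"yaw":0},{"hand":1,"slide":[18,2.4,-7.5],"yaw":0}]'
python3 -m inch '[{"hand":1,"slide":[0,0,-0.6],"yaw":0},{"hand":1,"slide":[0,0,-1.2],"yaw":0},{"hand":1,"slide":[0,0,-1.8],"yaw":0},{"hand":1,"slide":[0,0,-2.3],"yaw":0},{"hand":1,"slide":[0,0,-2.3],"yaw":0},{"hand":1,"slide":[0,0,-2.3],"yaw":0}]'
python3 - <<'E'
from h import *
im2=capture("scene");cv2.imwrite("pics/q2.png",im2);im=capture("top");cv2.imwrite("pics/q.png",im)
cv2.imwrite("pics/qq.png",np.hstack([cv2.resize(im2[210:350,150:270],None,fx=3.2,fy=3.2,interpolation=2),cv2.resize(im[130:270,325:440],None,fx=3.2,fy=3.2,interpolation=2)]))
E
```

```text
[0.49880374 0.36373873] 2.213279162940131
time_s: 44.3
tcp_pos: [0.5932, -0.3193, 0.298]
ee_rot: [[0.134, -0.991, -0.004], [-0.991, -0.134, 0.002], [-0.002, 0.004, -1.0]]
wrist_force: [-0.4, -0.1, -2.3]
gripper_width: 0.25
time_s: 45.05
tcp_pos: [0.5942, -0.3198, 0.2775]
ee_rot: [[0.135, -0.991, -0.001], [-0.991, -0.135, -0.0], [0.0, 0.001, -1.0]]
wrist_force: [-2.4, -1.1, 0.5]
gripper_width: 0.249
```

View pics/qq.png

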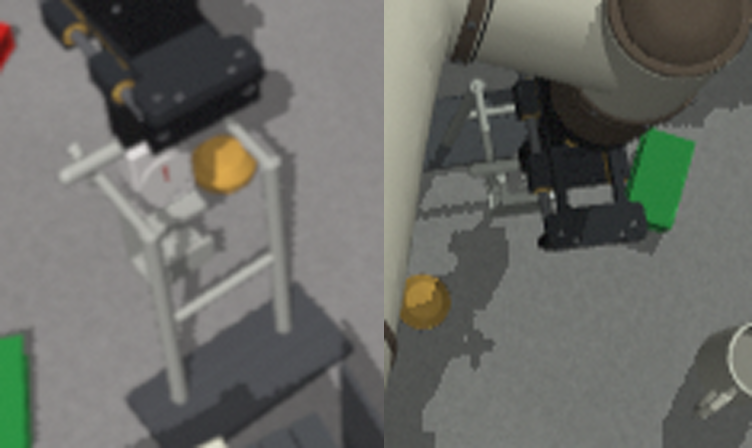

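The crossbar lies in the notches and the contact force has changed sign, so it is resting on the prongs. The carrier centre measures within about 2 mm of the board's. Release and rise.

```bash
python3 -m inch '[{"hand":1,"slide":[0,0,-0.2],"yaw":0},{"hand":0.6,"slide":[0,0,-0.2],"yaw":0},{"hand":0.4,"slide":[0,0,-0.2],"yaw":0},{"hand":0.4,"slide":[0,0,-0.2],"yaw":0},{"hand":0.4,"slide":[0,0,-0.2],"yaw":0},{"hand":0.4,"slide":[0,0,2],"yaw":0},{"hand":0.4,"slide":[0,0,5],"yaw":0},{"hand":0.4,"slide":[0,0,9],"yaw":0},{"hand":0.4,"slide":[0,0,13],"yaw":0},{"hand":0.4,"slide":[0,0,13],"yaw":0}]'
python3 -m inch '[{"hand":0.4,"slide":[-6,5,0],"yaw":0},{"hand":0.4,"slide":[-10,10,0],"yaw":0},{"hand":0.4,"slide":[-13,15,0],"yaw":0},{"hand":0.4,"slide":[-13,20,0],"yaw":0},{"hand":0.4,"slide":[-13,25,0],"yaw":0},{"hand":0.4,"slide":[-13,30,0],"yaw":0},{"hand":0.4,"slide":[-13,30,0],"yaw":0},{"hand":0.4,"slide":[-13,30,0],"yaw":0},{"hand":0.4,"slide":[-13,30,0],"yaw":0},{"hand":0.4,"slide":[-13,30,0],"yaw":0}]'
python3 - <<'E'
from h import *
im2=capture("scene");cv2.imwrite("pics/r2.png",im2);im=capture("top");cv2.imwrite("pics/r.png",im)
cv2.imwrite("pics/rr.png",np.hstack([cv2.resize(im2[210:350,150:270],None,fx=3.2,fy=3.2,interpolation=2),cv2.resize(im[130:270,325:440],None,fx=3.2,fy=3.2,interpolation=2)]))
a=cv2.imread("pics/a_scene.png");d=cv2.absdiff(a,im2)[210:350,150:270];print("scene diff >40 px near stand",(d.max(2)>40).sum())
a=cv2.imread("pics/a_top.png");d=cv2.absdiff(a,im)[130:215,340:430];print("top diff",(d.max(2)>40).sum())
E
```

```text
time_s: 46.4
tcp_pos: [0.5954, -0.3201, 0.4119]
ee_rot: [[0.135, -0.991, 0.008], [-0.991, -0.135, -0.003], [0.005, -0.008, -1.0]]
wrist_force: [-0.1, -0.1, 0.9]
gripper_width: 0.601
time_s: 47.65
tcp_pos: [0.4647, -0.0205, 0.4071]
ee_rot: [[0.133, -0.991, -0.0], [-0.991, -0.133, -0.0], [0.0, 0.0, -1.0]]
wrist_force: [0.4, -0.4, 0.5]
gripper_width: 0.6
scene diff >40 px near stand 1743
top diff 1
```

View pics/rr.png

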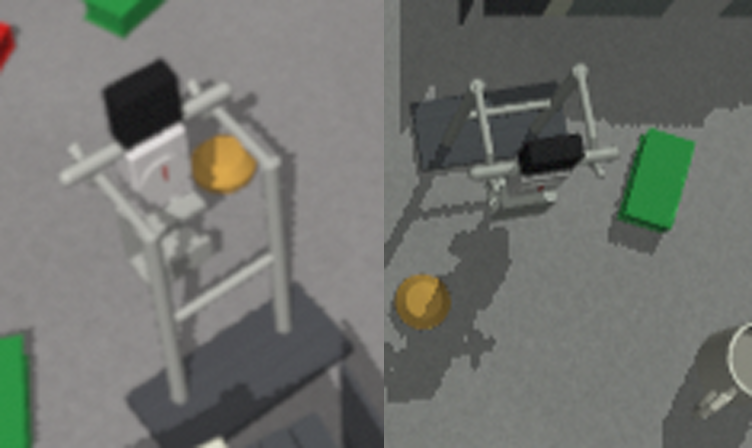

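The scale hangs upright in its notches exactly as at the start: the top view around the stand differs from the first picture by 1 pixel. The scene-view difference is mostly the books that are gone. The arm is clear, so I'll check the carrier once more and hand in.

```bash
python3 - <<'E'
from h import *
a=cv2.imread("pics/p.png");b=cv2.imread("pics/r.png")
print("carrier region changed px",(cv2.absdiff(a,b)[150:290,90:200].max(2)>40).sum())
from station import finish_job
print(finish_job())
E
```

```text
carrier region changed px 5780
the job is handed in; nothing more can be done
None
```

The job is done and handed in at about 48 s of the allowed 210 s; no verdict is reported.

- **Packing:** All four pocket books went into the carrier. One near book shifted sideways inside it, either from the announced knock or from handling, but stayed well within the walls.
- **Weighing:** The scale lifted the loaded carrier by the hook alone, to roughly 9 cm clear of the bench. I held it there over 2.5 s, with a wrist reading of about −7.5 N.
- **Setting down:** The carrier stands on the dispatch board, its centre about 2 mm from the board's and about 2° from the world axes (board about 1°). The hook came out freely.
- **Scale back in its stand:** The last top view around the stand differs from the first picture by 1 pixel. The scene-view difference there (1743 pixels) looks like the books that are now gone.

**Check that disagreed:** The last comparison of the carrier area, run in the same script as the hand-in, showed 5780 changed pixels. The arm's last move (z 0.41 m) stayed well away from the board, so I believe this is the arm and its shadow over that area. I did not view that picture to confirm it. The carrier position above comes from the picture taken after unhooking.

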